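Brace the tablet jar and twist off its tight cap

ROBOT

A 6-joint arm with a two-finger parallel gripper is mounted at the origin on a cart in front of the work surface, level with it; the furniture and walls round the work are solid. World frame = base frame: x ahead of the robot, y to its left, z up, the work surface at z = 0. Lengths are in m, angles in rad, forces in N, time in s.
With the tool pointing down it reaches from about 0.375 to 0.9 m from the base axis. Payload 3.1 kg.
Tool frame: the origin (TCP) lies at the very end of the fingers, on their centre line; the grasp point (between the pads) lies 19 mm behind it; z points along the fingers, y is the line along which they close (so a half turn about z gives the same grasp; the last joint's range is limited). The gripper opens to 87 mm and grips with 3 to 60 N. Pads are 19 mm wide; open, the fingers measure 117 mm over their backs; the gripper's body (75 mm by 190 mm) begins 51 mm behind the grasp point.
Start: joints at [-1.379, 0.527, 1.433, -0, 1.181, -0.178], TCP at [0.226, -0.583, 0.223] pointing down, gripper open.
Joint ranges: [-3.08, 3.08], [-0.75, 2.2], [0.22, 2.44], [-1.43, 4.57], [0, 2.65], [-2.85, 2.85]. Speed limits (rad/s): [2.79, 2.79, 3.14, 3.14, 3.14, 3.14].

INTERFACE

Orientations are given as a unit quaternion [x, y, z, w].
In Python, from rig import robot gives the robot as it stands. The module is installed in compiled form; this text tells all that it offers.
- The arm moves only by the tool play_rows, never from a script. Its argument "steps" is one flat list of numbers, 5 for each row, row after row: the opening, from -1 (shut) to 1 (fully open), then the shift along the tool's x, y, z as a fraction of full scale, then the turn about the tool's z as a fraction of full scale. In form: [claw, tx, ty, tz, twist, claw, tx, ty, tz, twist, ...]. A call has exactly 10 rows; each row shifts and turns the commanded pose from where the row before left it, along the tool's axes as they then stand; what a row does not reach is not made up. Full scale, the value 1, is 0.03 m for a shift and 0.1 rad for a turn. A row lasts 1/10 s, in which the tool goes at most 50 mm and 8.59 degrees, less where a joint would pass 70% of its speed; a pose out of reach is approached as far as the arm can. A call with a number of a shift or a turn outside -1 to 1 is refused whole. A call with a gripper value outside its range is refused whole. The fingers move at their own pace and stop on an object; "grip_force" is the grip in N (left out, the last holds). Time passes only in rows, so rows that do not move let the fingers close, or fill a call up. It gives the time, the measured TCP pose, the force, the opening and the grip force at its end, in the units of the state.
- robot.get_obs(): the state, without advancing time (a new reading comes with each control period).
- robot.camera(name): name is "side" or "top" or "wrist"; returns a dict with "image" (480x640x3 uint8, red, green, blue), "mtx" (3x3 intrinsics, pixels), "rvec" (rotation vector, rad) and "tvec" (3), from world to camera coordinates, as OpenCV has them. Camera axes: x right, y down, z forward; pixel columns grow to the right and rows downward; lengths in m; the calibration is good to about 2 mm. The wrist camera is an equidistant fisheye: a pixel r from the principal point sees the ray r / f radians off the axis. A picture is of the moment at which its call begins. There is no depth.
- robot.hand_in(): hands the job in; it is judged then, once.
The state is a dict: "time": time; "q": joint angles; "joint_velocities": joint speeds; "joint_torque": joint torques, N m; "position": TCP position; "tool_rot": TCP orientation; "ft_force": force on the tool from outside, world axes, zero at the start; "moment": the same for the moment, N m; "grip_width": finger opening in m; "grip_force": force on a finger pad.
Only numpy, scipy, OpenCV 4.12 (cv2) and the standard library are available. Lean on these libraries where they do the work, as an engineer would, in place of code of your own. Each camera call takes 0.05 s, during which the arm holds its last target. There are 200 camera calls.

TASK

The tablet jar's cap is tight and the jar would spin on the desk, so first set the closed jar fully down into the square pocket of the metal holder. There unscrew the cap counter-clockwise until its arrow points at the mark on the jar's shoulder, where the threads let go, and lift it straight off, the jar staying seated. Finish still holding the cap level, one to three centimetres above the open mouth, and leave everything else on the desk where it is.

Things in the scene. Friction and masses are not known exactly. Their poses are not given: they have to be found in the camera images.
- jar: loose white square tablet jar, closed, standing on the desk, 0.3 to 0.47 kg with cap. Body 66 x 66 mm, 66 high; round neck 43 across, from z = 70 to the mouth's rim at z = 92. Origin at the centre of the underside, z up. With its cap on it is 98 high and can be lifted by the cap
- jar_mark (a point): the release mark: a black raised bar, 9 mm wide, over the rounded shoulder edge on the jar's +x side, middle 31 mm from the jar's axis, 63 above its underside
- jar_mouth (a point): centre of the jar's mouth at the neck's rim, 92 mm above the underside. Two threads of 134 degrees run outside the neck; in the gaps between them the cap's two lugs come up. A springy liner in the cap presses on the rim (40 N when tight) and lifts the turning cap: from about 1.8 rad before the mark 2.8 mm per rad, up to 2.5 mm, then it is slack. Fingers may follow or keep their height
- cap: the jar's round ribbed white screw cap, 56 mm across, 26.5 high, 40 g. Origin at the centre of its lower edge, z up, +x along its arrow. On the jar its lower edge is 71.5 above the jar's underside, 1.5 above the shoulder. Starts tight: up to 0.8 N m to turn it. Let go part-way it stays put, so it can be regrasped
- cap_arrow (a point): tip of the black arrow on the cap's top, 20 mm from the axis along the cap's +x. At the start it is 2.18 to 2.50 rad clockwise (from above) of the jar's mark. Turned counter-clockwise to the mark, within 0.2 rad either side, the lugs are clear and the cap lifts straight off; 0.22 rad past the mark is a hard stop
- holder: fixed metal jar holder: steel base plate 116 x 116 x 8 mm, on it a steel block 96 x 96, top 35 above the desk, with a square pocket. Origin at the centre of its underside, on the desk; sides along its x and y
- pocket_floor (a point): centre of the pocket's floor, 10 mm above the desk. The pocket is 69 x 69 mm, 25 deep, 4 mm bevel round the mouth, sides along the holder's x and y. The jar fits in any of four quarter turns and then turns by only about 3 degrees; its mouth then is at 102, the cap's top at 108 above the desk
- pen: bystander, to be left alone: a black pen, 145 x 12 x 9, lying between the jar and the holder
- dropper_a: bystander, to be left alone: a small white dropper bottle, 23 across, 69 high, behind the work area
- dropper_b: bystander, to be left alone: a second dropper bottle of the same size, behind the work area
There are look-alikes about, which are no part of the job. Leave any turquoise look-alike of the jar alone.

How it is judged:
On the way, in this order (a step that is already met when the one before it is completed fails the run):
1. the closed jar stands fully down in the holder's pocket (horizontal distance between jar and holder below 0.005 m and z of jar in the frame of holder below 0.0135 m and angle between jar's own z axis and vertical below 0.06 rad and distance between cap and jar below 0.078 m), for 0.3 s.
2. the cap is off the neck and above the mouth, the jar still seated (horizontal distance between jar and holder below 0.005 m and z of jar in the frame of holder below 0.0135 m and angle between jar's own z axis and vertical below 0.06 rad and z of cap in the frame of jar above 0.094 m and contact force between cap and jar below 0.05 N), for 0.2 s.
At the end, for the whole second after the job is handed in: Jar upright (0.06 rad), fully down in the pocket (within 3.5 mm, centred to 5 mm), at rest, untouched by the robot; cap gripped by the fingers (over 2 N), touching nothing else, at rest, level to 0.2 rad, lower edge 4 to 40 mm above the mouth, within 15 mm of the jar's axis (horizontal distance between jar and holder below 0.005 m and z of jar in the frame of holder below 0.0135 m and angle between jar's own z axis and vertical below 0.06 rad and z of cap in the frame of jar between 0.096 and 0.132 m and horizontal distance between cap and jar below 0.015 m and angle between cap's own z axis and vertical below 0.2 rad and contact force between cap and the fingers above 2 N and contact force between cap and jar below 0.05 N and contact force between jar and the arm below 0.5 N and contact force between jar and the fingers below 0.5 N and linear speed of jar below 0.02 m/s and linear speed of cap below 0.03 m/s); the arm keeps its last pose, push and grip.
It fails at once if the cap comes off while the jar is not seated in the holder (distance between cap and jar above 0.092 m and not (horizontal distance between jar and holder below 0.005 m and z of jar in the frame of holder below 0.0135 m and angle between jar's own z axis and vertical below 0.06 rad)).
It fails at once if the jar is tipped over (angle between jar's own z axis and vertical above 0.6 rad).
It fails at once if one of the listed bystanders is pushed more than 4 cm (distance of any of pen, dropper_a, dropper_b from where it was at the start of the episode above 0.04 m).
It also fails if it takes over 54 s, if anything falls off the work surface, if the arm or the gripper's body presses on something with over 40 N, if the wrist force passes 120 N, or if a joint passes its speed limit or range.

## Working session

There is one attempt and no reset: what is moved stays moved. The work goes in short steps, Python scripts to look and compute and a tool call to move; the robot and the scene stay as the last step left them, time stands still between calls to the robot, and variables do not carry over. Pictures are saved under pics/ and viewed, at most 10 in all, crops included, and the job is handed in when it is done.

Besides the shell and the picture viewer there is one more tool, called after "Request:" as name(argument=value, ...), one argument or row to a line, values as JSON. play_rows: Moves the arm, as the interface text tells. Shift numbers are shares of 0.03 m and turn numbers shares of 0.1 rad, none past 1 either way. Its arguments: {"type":"object","properties":{"steps":{"type":"array"},"grip_force":{"type":"number"}},"required":["steps"]}

```bash
mkdir -p pics; cat > h.py <<'E'
import numpy as np, cv2
from rig import robot
def snap(n,tag):
    c=robot.camera(n); cv2.imwrite(f'pics/{tag}.png',c['image'][:,:,::-1])
    np.savez(f'{tag}.npz',**{k:np.array(c[k]) for k in('image','mtx','rvec','tvec')}); return c
def load(tag): return np.load(f'{tag}.npz')
def ray(tag,uv,fish=False):
    c=load(tag);K=c['mtx'];R=cv2.Rodrigues(c['rvec'].reshape(3))[0];t=c['tvec'].reshape(3)
    x=(uv[0]-K[0,2])/K[0,0];y=(uv[1]-K[1,2])/K[1,1]
    if fish:
        r=np.hypot(x,y);d=np.array([x/r*np.sin(r),y/r*np.sin(r),np.cos(r)]) if r>1e-9 else np.array([0,0,1.])
    else: d=np.array([x,y,1.])
    d=R.T@d; return -R.T@t,d/np.linalg.norm(d)
def atz(tag,uv,z,fish=False):
    o,d=ray(tag,uv,fish);return o+d*(z-o[2])/d[2]
def tri(rs):
    A=np.zeros((3,3));b=np.zeros(3)
    for o,d in rs:
        P=np.eye(3)-np.outer(d,d);A+=P;b+=P@o
    X=np.linalg.solve(A,b); return X,[np.linalg.norm((np.eye(3)-np.outer(d,d))@(X-o)) for o,d in rs]
def crop(tag,x0,y0,x1,y1,s,out):
    im=load(tag)['image'][y0:y1,x0:x1,::-1];cv2.imwrite(f'pics/{out}.png',cv2.resize(im,None,fx=s,fy=s,interpolation=cv2.INTER_CUBIC))
E
python3 - <<'E'
from h import *
for n in('top','side'): c=snap(n,n+'0'); print(n,c['mtx'],c['rvec'],c['tvec'])
o=robot.get_obs();print(o['time'],o['position'],o['tool_rot'],o['grip_width'],o['ft_force'])
E
```

```text
top [[448.92682129   0.         320.21849359]
 [  0.         448.92682129 248.62996155]
 [  0.           0.           1.        ]] [ 2.08223127 -2.14576033  0.20585498] [0.03751108 0.5696684  0.80922236]
side [[582.90233517   0.         317.91856904]
 [  0.         582.90233517 251.30341252]
 [  0.           0.           1.        ]] [ 1.9949404  -0.08676356  0.02280938] [-0.54918101  0.13553658  0.85005451]
0.1 [ 0.22579654 -0.58205906  0.2216517 ] [ 9.82951400e-01  1.83862877e-01 -1.13549800e-05 -9.94030621e-04] 0.08769969170425722 [-0.46561245 -0.58091187  0.46394357]
```

View pics/top0.png

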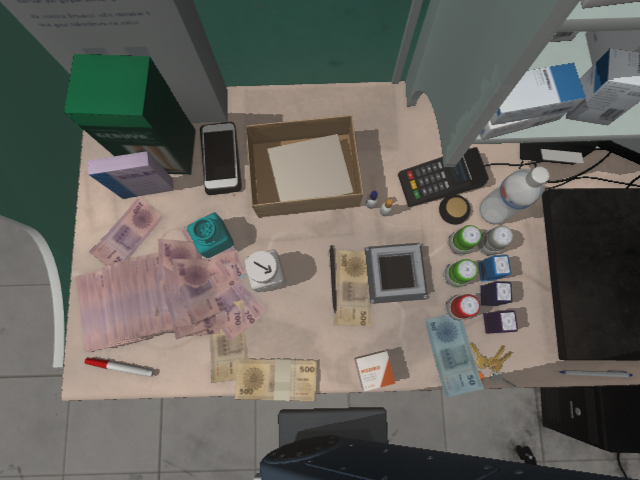

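View pics/side0.png

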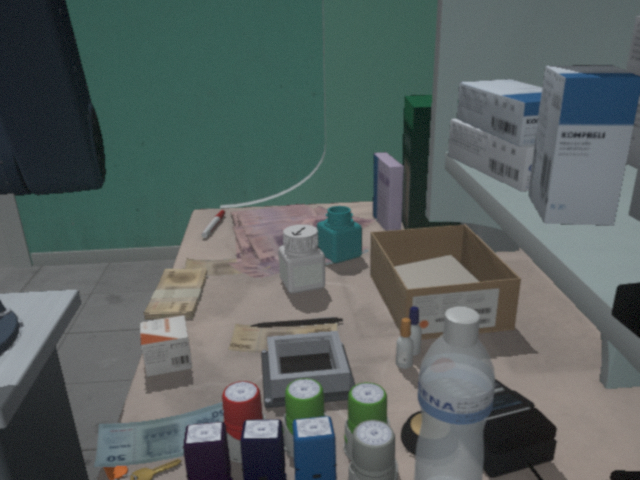

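Top view: the white jar is at (264,268), the turquoise look-alike at (209,234) and the holder at (397,272). The pen is at (333,278) and the droppers at (373,198) and (388,205). Side view: the jar is at (301,258), the turquoise one at (340,235) and the holder at (306,362).

Things that could be taken for the jar: the white square jar with the arrow cap (264,268), the turquoise jar (209,234), the white-capped cylinders at right (498,237), and the water bottle (515,195). I choose the white one with the arrow and check it close up.

```bash
python3 - <<'E'
from h import *
crop('top0',230,230,430,315,4,'tc'); 
a=load('side0')['image'][215:300,265:345,::-1];b=load('side0')['image'][320:405,255:360,::-1]
f=lambda i:cv2.resize(i,None,fx=4.2,fy=4.2,interpolation=cv2.INTER_CUBIC)
cv2.imwrite('pics/sc.png',np.hstack([f(a),f(b)]))
E
```

```text
(no output)
```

View pics/tc.png

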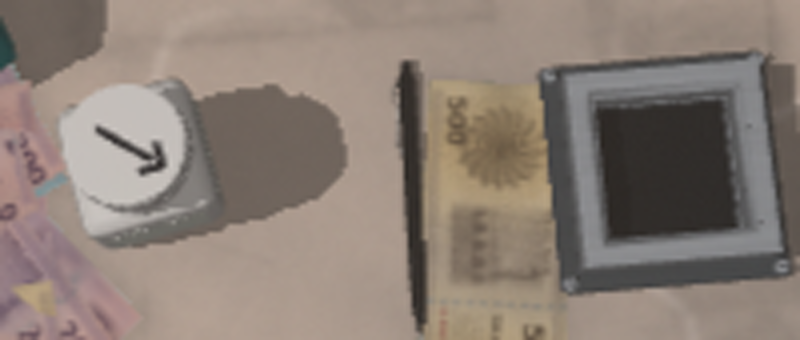

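View pics/sc.png

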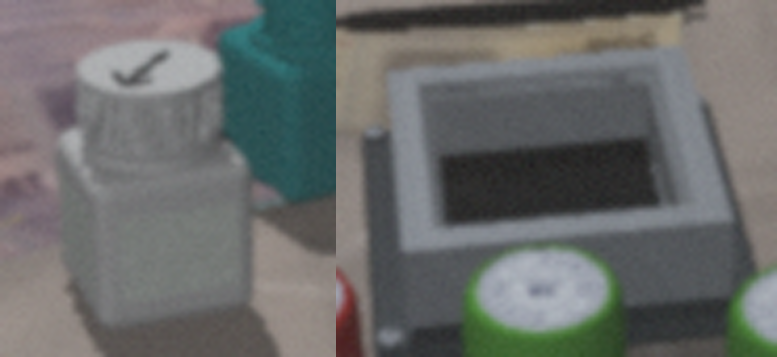

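The crop confirms the choice: a white square jar with an arrow on its cap. Top-image pixels: cap top centre near (261,267), arrow tip near (270.5,272). The side view has the cap top centre near (300.7,231.7).

```bash
python3 - <<'E'
from h import *
np.set_printoptions(precision=4,suppress=True)
T=lambda x,y:(230+x/4-.375,230+y/4-.375)
SL=lambda x,y:(265+x/4.2-.38,215+y/4.2-.38)
SR=lambda x,y:(255+(x-336)/4.2-.38,320+y/4.2-.38)
print('cams',ray('top0',(320,240)),ray('side0',(320,240))[0])
print('cap',tri([ray('top0',T(124,148)),ray('side0',SL(149,70))]))
tip=atz('top0',T(161,168),.098);tail=atz('top0',T(97,127),.098);print('arrow',tip,tail,np.arctan2(*(tip-tail)[1::-1]))
print('capctr',atz('top0',T(124,148),.098))
for t,s in zip([(553,75),(757,58),(783,255),(577,272)],[(403,250),(390,72)][:0] or [None]*4): print(atz('top0',T(*t),.035))
print('bolts');
for t in [(548,76),(757,58),(783,266),(571,285)]: print(atz('top0',T(*t),.008))
print('side top')
for s in [(390,72),(685,48),(733,218),(403,250)]: print(atz('side0',SR(*s),.035))
print('jar body bottom side'); 
for s in [(103,322),(250,300)]: print(atz('side0',SL(*s),.0))
for s in [(60,140),(248,158),(90,175)]: print(atz('side0',SL(*s),.064))
for t in [(170,80),(218,215),(100,243),(62,110)]: print('jt',atz('top0',T(*t),.04))
for t in [(405,62),(422,328)]: print('pen',atz('top0',T(*t),.005))
E
```

```text
cams (array([0.399 , 0.0184, 0.9062]), array([ 0.2169,  0.0021, -0.9762])) [ 0.5072 -0.7564  0.4618]
cap (array([0.5327, 0.1302, 0.0964]), [np.float64(0.0002945556736074734), np.float64(0.00029455567360786903)])
arrow [0.5224 0.1131 0.098 ] [0.5423 0.1422 0.098 ] -2.168145293625943
capctr [0.5322 0.1299 0.098 ]
[ 0.5726 -0.0738  0.035 ]
[ 0.5781 -0.1751  0.035 ]
[ 0.4803 -0.1806  0.035 ]
[ 0.4751 -0.0805  0.035 ]
bolts
[ 0.5775 -0.0741  0.008 ]
[ 0.5836 -0.1811  0.008 ]
[ 0.4774 -0.1864  0.008 ]
[ 0.4711 -0.0803  0.008 ]
side top
[ 0.4774 -0.0865  0.035 ]
[ 0.5726 -0.0826  0.035 ]
[ 0.5771 -0.175   0.035 ]
[ 0.4817 -0.1803  0.035 ]
jar body bottom side
[0.5101 0.1042 0.    ]
[0.5697 0.1161 0.    ]
[0.4967 0.1402 0.064 ]
[0.5699 0.1137 0.064 ]
[0.5079 0.1054 0.064 ]
jt [0.5749 0.1152 0.04  ]
jt [0.5074 0.0924 0.04  ]
jt [0.4956 0.1497 0.04  ]
jt [0.5615 0.1683 0.04  ]
pen [ 0.5877 -0.0016  0.005 ]
pen [ 0.4522 -0.0054  0.005 ]
```

Request:
play_rows(
  steps=[1,0.5,-0.38,0,0,1,0.74,-0.57,0,0,1,0.74,-0.57,0,0,1,0.74,-0.57,0,0,1,0.74,-0.57,0,0,1,0.74,-0.57,0,0,1,0.74,-0.57,0,0,1,0.74,-0.57,0,0,1,0.74,-0.57,0,0,1,0.74,-0.57,0,0],
  grip_force=60,
)

```text
time: 1.1
position: [0.3669, -0.3482, 0.2224]
tool_rot: [0.983, 0.184, -0.0, -0.001]
ft_force: [-0.0, -1.1, -1.2]
grip_width: 0.0871
grip_force: 0.0
```

Request:
play_rows(
  steps=[1,0.74,-0.57,0,0,1,0.74,-0.57,0,0,1,0.74,-0.57,0,0,1,0.74,-0.57,0,0,1,0.74,-0.57,0,0,1,0.74,-0.57,0,0,1,0.74,-0.57,0,0,1,0.74,-0.57,0,0,1,0.6,-0.46,0,0,1,0,0,0,0],
)

```text
time: 2.1
position: [0.4945, -0.1363, 0.2224]
tool_rot: [0.983, 0.186, -0.0, -0.001]
ft_force: [-0.5, -1.5, 0.0]
grip_width: 0.087
grip_force: 0.0
```

```bash
python3 - <<'E'
from h import *
c=snap('wrist','w1');print(c['mtx'],c['rvec'],c['tvec'],ray('w1',(320.1,240.1),True))
o=robot.get_obs();print(o['time'],o['position'],o['tool_rot'],o['q'])
E
```

```text
[[371.64829954   0.         318.9485147 ]
 [  0.         371.64829954 243.84834612]
 [  0.           0.           1.        ]] [-2.40232311  1.63874201  0.22785573] [-0.30783284  0.36126095  0.50120986] (array([ 0.56246734, -0.11111636,  0.38440278]), array([-0.24201632, -0.09613148, -0.96549823]))
2.15 [ 0.49398453 -0.13765923  0.22239504] [ 9.82646332e-01  1.85488267e-01 -4.09165626e-04 -3.48844468e-04] [-4.89978079e-01  3.77864410e-01  1.71016906e+00  3.63966950e-05
  1.05463409e+00  7.07662756e-01]
```

View pics/w1.png

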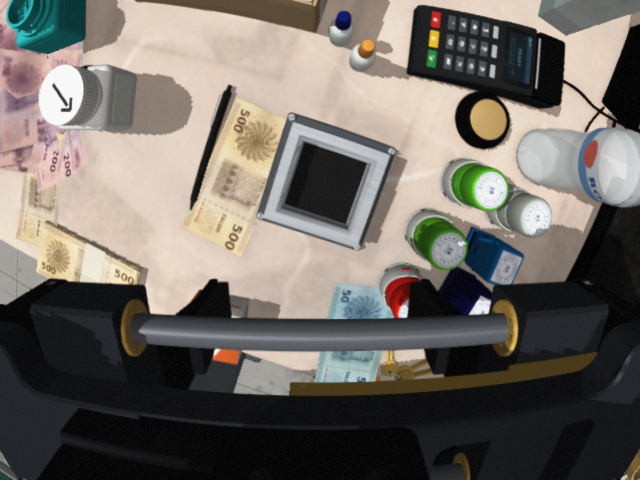

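The wrist view shows the holder at (325,180), the jar at left (85,97), and the pen at (212,148).

Request:
play_rows(
  steps=[1,0.2,-0.5,0,0,1,0.35,-0.9,0,0,1,0.35,-0.9,0,0,1,0.35,-0.9,0,0,1,0.35,-0.9,0,0,1,0.35,-0.9,0,0,1,0.35,-0.9,0,0,1,0.35,-0.9,0,0,1,0.35,-0.9,0,0,1,0,0,0,0],
)

```text
time: 3.15
position: [0.4934, 0.1108, 0.2225]
tool_rot: [0.983, 0.185, -0.0, -0.001]
ft_force: [-0.2, 0.0, 0.0]
grip_width: 0.087
grip_force: 0.0
```

```bash
python3 - <<'E'
from h import *
c=snap('wrist','w2');o=robot.get_obs();print(o['time'],o['position'],o['tool_rot'],o['joint_velocities'])
# where is the jar
R=cv2.Rodrigues(c['rvec'])[0];p=R@np.array([.5325,.13,.07])+c['tvec'];th=np.arctan2(np.hypot(*p[:2]),p[2]);u=p[:2]/np.hypot(*p[:2])*th*371.648+[318.95,243.85];print(u)
x,y=int(u[0]),int(u[1])
f=lambda i:cv2.resize(i,(400,400),interpolation=cv2.INTER_CUBIC)
print('w2 crop',x-65,y-75)
cv2.imwrite('pics/wc.png',np.hstack([f(load('w1')['image'][95:265,240:410,::-1]),f(c['image'][y-75:y+65,x-65:x+75,::-1])]))
E
```

```text
3.2 [0.49370491 0.10921229 0.22246916] [ 9.82759213e-01  1.84889527e-01 -4.33254635e-04 -6.73581114e-05] [-0.04073484  0.00170601 -0.00107853 -0.0151523  -0.00401738 -0.01257592]
[313.62861498 176.31532764]
w2 crop 248 101
```

View pics/wc.png

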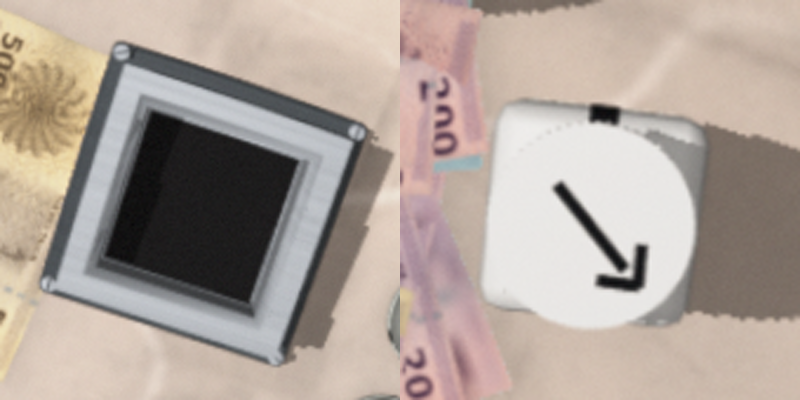

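Left crop: the holder pocket and block corners. Right crop: the cap disc centred at about (600,226), the arrow tip at (636,288), and the black mark at (604,113), so the mark is on the jar's +x side, far edge.

```bash
python3 - <<'E'
from h import *
np.set_printoptions(precision=4,suppress=True)
A=lambda x,y:(240+x/2.353-.3,95+y/2.353-.3)
B=lambda x,y:(248+(x-400)/2.857-.3,101+y/2.857-.3)
ang=lambda v:np.arctan2(v[1],v[0])
def quad(n,pts,z):
    P=np.array([atz('w1',A(*p),z,True) for p in pts]);print(n,P.mean(0)[:2],'yaw',[round(float(a),3) for a in (ang(P[0]-P[3]),ang(P[1]-P[2]),ang(P[0]-P[1])-np.pi/2,ang(P[3]-P[2])-np.pi/2)],np.linalg.norm(P[0]-P[1]),np.linalg.norm(P[0]-P[3]))
quad('top',[(118,65),(343,137),(277,350),(55,283)],.035)
quad('bolts',[(122,52),(356,131),(277,358),(47,285)],.008)
quad('pocket',[(152,110),(302,162),(252,303),(104,258)],.031)
C=tri([ray('w2',B(599.5,225.5),True),ray('top0',(261-.4,267-.4)),ray('side0',(300.5,231.3))]);print('cap',C)
c=atz('w2',B(599.5,225.5),.098,True);m=atz('w2',B(604,113),.063,True);t=atz('w2',B(636,288),.098,True);s=atz('w2',B(558,185),.098,True)
print(c,m,'mark ang',ang(m-c),np.linalg.norm((m-c)[:2]),'arrow',ang(t-c),ang(t-s))
# body edges at shoulder-ish
for p,q in [((513,100),(705,125)),((497,110),(484,300)),((706,130),(682,318))]:
    a=atz('w2',B(*p),.06,True);b=atz('w2',B(*q),.06,True);print('edge',ang(b-a))
# triangulate holder top height
for p,q in [((118,65),(390,72)),]: pass
SR=lambda x,y:(255+(x-336)/4.2-.38,320+y/4.2-.38)
for p,q in [((118,65),(685,48)),((343,137),(733,218)),((277,350),(403,250)),((55,283),(390,72))]:print('H',tri([ray('w1',A(*p),True),ray('side0',SR(*q))]))
E
```

```text
top [ 0.5275 -0.1293] yaw [0.076, 0.099, 0.069, 0.072] 0.09384318922732783 0.09207799169834914
bolts [ 0.526  -0.1313] yaw [0.046, 0.065, 0.055, 0.057] 0.10571483798146745 0.10699765383261284
pocket [ 0.528  -0.1309] yaw [0.052, 0.052, 0.044, 0.072] 0.06384294955384964 0.06356794180866078
cap (array([0.5332, 0.1284, 0.0973]), [np.float64(0.0016931061207471044), np.float64(0.0018950446428104162), np.float64(0.00041697904404066325)])
[0.5338 0.1268 0.098 ] [0.5627 0.1368 0.063 ] mark ang 0.33386451231373254 0.03063093641645526 arrow -2.244221203397745 -2.127549657720394
edge -1.329208707010372
edge -2.8534711180658356
edge -2.882712971729892
H (array([ 0.5715, -0.0784,  0.0324]), [np.float64(0.0014786505357412224), np.float64(0.0014786505357409045)])
H (array([ 0.577 , -0.1725,  0.0331]), [np.float64(0.0003929948687717833), np.float64(0.00039299486877192487)])
H (array([ 0.4834, -0.1811,  0.0351]), [np.float64(0.0016939143029109835), np.float64(0.0016939143029110878)])
H (array([ 0.4776, -0.0854,  0.0342]), [np.float64(0.0003570798635757062), np.float64(0.0003570798635756394)])
```

Request:
play_rows(
  steps=[1,0.3,-0.03,0,0,1,0.3,-0.03,0,0,1,0.3,-0.03,0.5,0,1,0.3,-0.03,0.7,0,1,0.26,0,0.7,0,1,0,0,0.8,0,1,0,0,0.8,0,1,0,0,0.7,0,1,0,0,0.45,0,1,0,0,0.25,0],
)

```text
time: 4.2
position: [0.5345, 0.1266, 0.0742]
tool_rot: [0.983, 0.183, -0.001, -0.0]
ft_force: [0.3, -0.6, 1.3]
grip_width: 0.087
grip_force: 0.0
```

```bash
python3 - <<'E'
from h import *
snap('wrist','w3');snap('side','s3');o=robot.get_obs();print(o['time'],o['position'],o['tool_rot'],o['ft_force'])
cv2.imwrite('pics/c3.png',np.hstack([cv2.resize(load('w3')['image'][100:400,120:520,::-1],(480,360)),cv2.resize(load('s3')['image'][190:310,245:350,::-1],(315,360))]))
E
```

```text
4.3 [0.53435638 0.12686885 0.07479203] [ 9.83027207e-01  1.83458665e-01 -6.48246501e-04 -9.59405443e-05] [-0.4902762  -0.62049133  0.57140424]
```

View pics/c3.png

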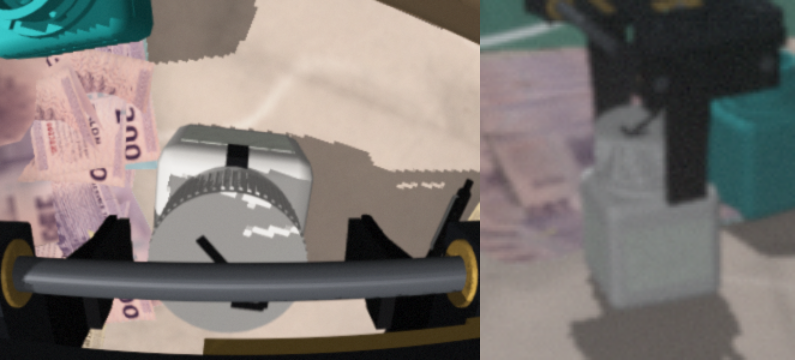

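The cap sits between the fingers with the tips just above the shoulder. Closing.

Request:
play_rows(
  steps=[0,0,0,0,0,-0.2,0,0,0,0,-1,0,0,0,0,-1,0,0,0,0,-1,0,0,0,0,-1,0,0,0,0,-1,0,0,0,0,-1,0,0,0,0,-1,0,0,0,0,-1,0,0,0,0],
  grip_force=55,
)

```text
time: 5.3
position: [0.5342, 0.1278, 0.076]
tool_rot: [0.983, 0.184, 0.0, -0.0]
ft_force: [-2.8, 4.0, 5.9]
grip_width: 0.0555
grip_force: 55.0
```

Request:
play_rows(
  steps=[-1,0,0,-0.2,0,-1,0,0,-0.3,0,-1,0,0,-0.4,0,-1,0,0,-0.4,0,-1,0,0,-0.4,0,-1,0,0,-0.4,0,-1,0,0,-0.3,0,-1,0,0,-0.2,0,-1,0,0,0,0,-1,0,0,0,0],
)

```text
time: 6.3
position: [0.5341, 0.1272, 0.1534]
tool_rot: [0.983, 0.184, -0.0, -0.0]
ft_force: [-0.3, 0.4, -4.0]
grip_width: 0.0555
grip_force: 55.0
```

Request:
play_rows(
  steps=[-1,0,0,0,0.5,-1,0,0,0,0.8,-1,0,0,0,0.75,-1,-0.07,0.35,0,0,-1,-0.13,0.68,0,0,-1,-0.13,0.68,0,0,-1,-0.13,0.68,0,0,-1,-0.13,0.68,0,0,-1,-0.13,0.68,0,0,-1,-0.13,0.68,0,0],
)

```text
time: 7.3
position: [0.5304, -0.0096, 0.1531]
tool_rot: [0.997, 0.083, -0.001, -0.0]
ft_force: [0.0, -1.0, -3.2]
grip_width: 0.0553
grip_force: 55.0
```

Request:
play_rows(
  steps=[-1,-0.13,0.68,0,0,-1,-0.13,0.68,0,0,-1,-0.13,0.68,0,0,-1,-0.13,0.68,0,0,-1,-0.13,0.68,0,0,-1,-0.13,0.61,0,0,-1,0,0,0,0,-1,0,0,0,0,-1,0,0,0,0,-1,0,0,0,0],
)

```text
time: 8.3
position: [0.5273, -0.1297, 0.1534]
tool_rot: [0.997, 0.083, -0.0, -0.0]
ft_force: [0.4, -0.0, -3.3]
grip_width: 0.0555
grip_force: 55.0
```

```bash
python3 - <<'E'
from h import *
snap('side','s4');snap('top','t4');o=robot.get_obs();print(o['time'],o['position'],o['tool_rot'],o['ft_force'])
s=cv2.resize(load('s4')['image'][200:410,220:380,::-1],(400,525));t=cv2.resize(load('t4')['image'][200:330,340:440,::-1],(400,520));t=cv2.copyMakeBorder(t,0,5,0,0,0)
cv2.imwrite('pics/c4.png',np.hstack([s,t]))
E
```

```text
8.4 [ 0.52755833 -0.12977857  0.15349772] [ 9.96552887e-01  8.29596646e-02 -1.46254233e-04 -1.24248394e-04] [ 0.07056319  0.19992725 -4.18413305]
```

View pics/c4.png

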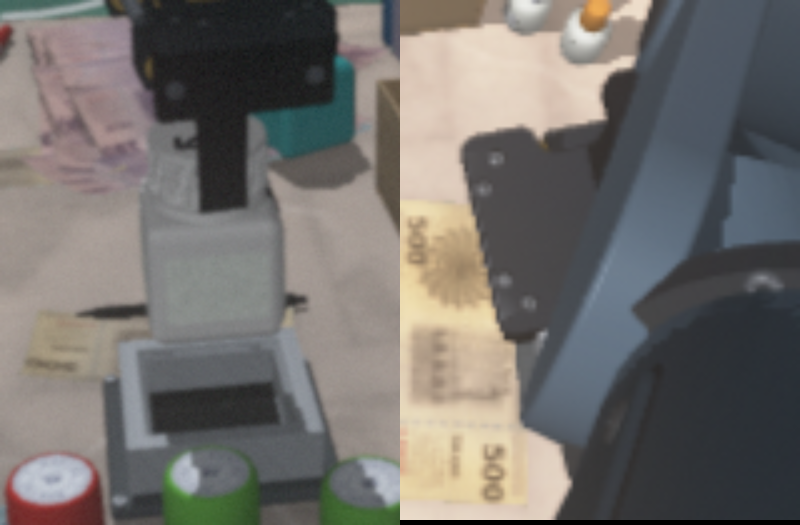

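```bash
python3 - <<'E'
from h import *
np.set_printoptions(precision=4,suppress=True)
S=lambda x,y:(220+x/2.5-.3,200+y/2.5-.3)
for z in (.0775,):
  a,b=[atz('side0',S(*p),z+.003) for p in((149,338),(284,331))];print(a,b,(a+b)/2,np.arctan2(b[1]-a[1],b[0]-a[0]))
a,b=[atz('side0',S(*p),z+.058) for p in((146,215),(285,210))];print(a,b,(a+b)/2)
a,b=[atz('side0',S(*p),.035) for p in((122,447),(325,432))];print(a,b,(a+b)/2,np.arctan2(b[1]-a[1],b[0]-a[0]))
E
```

```text
[ 0.4947 -0.1553  0.0805] [ 0.5601 -0.1562  0.0805] [ 0.5274 -0.1558  0.0805] -0.012991124576524429
[ 0.4964 -0.1326  0.1355] [ 0.5633 -0.1353  0.1355] [ 0.5298 -0.134   0.1355]
[ 0.4792 -0.1788  0.035 ] [ 0.5775 -0.177   0.035 ] [ 0.5283 -0.1779  0.035 ] 0.017958567472223352
```

The jar hangs upright over the pocket, centred and aligned to about 2°. Lowering it.

Request:
play_rows(
  steps=[-1,0,0.03,0.3,-0.15,-1,0,0,0.3,0,-1,0,0,0.3,0,-1,0,0,0.3,0,-1,0,0,0.1,0,-1,0,0,0.1,0,-1,0,0,0.1,0,-1,0,0,0.1,0,-1,0,0,0.1,0,-1,0,0,0.1,0],
)

```text
time: 9.4
position: [0.5279, -0.1315, 0.0995]
tool_rot: [0.996, 0.09, 0.0, 0.0]
ft_force: [0.3, 0.9, -3.6]
grip_width: 0.0559
grip_force: 55.0
```

Request:
play_rows(
  steps=[-1,0,0,0.08,0,-1,0,0,0.08,0,-1,0,0,0.08,0,-1,0,0,0.08,0,-1,0,0,0.06,0,-1,0,0,0.05,0,-1,0,0,0.03,0,-1,0,0,0,0,-1,0,0,0,0,-1,0,0,0,0],
)

```text
time: 10.4
position: [0.5279, -0.1313, 0.086]
tool_rot: [0.996, 0.09, 0.0, 0.0]
ft_force: [-0.8, 1.2, 0.6]
grip_width: 0.0554
grip_force: 55.0
```

Request:
play_rows(
  steps=[-1,0,0,0.02,0,-1,0,0,0.02,0,-1,0,0,0,0,-1,0,0,0,0,-1,0,0,0,0,-1,0,0,0,0,-1,0,0,0,0,-1,0,0,0,0,-1,0,0,0,0,-1,0,0,0,0],
)

```text
time: 11.4
position: [0.528, -0.1312, 0.0857]
tool_rot: [0.996, 0.09, 0.0, 0.0]
ft_force: [-1.1, 3.2, 8.5]
grip_width: 0.0551
grip_force: 55.0
```

```bash
python3 - <<'E'
from h import *
snap('side','s5');snap('wrist','w5')
s=cv2.resize(load('s5')['image'][240:410,220:380,::-1],(400,425));t=cv2.resize(load('w5')['image'][100:310,160:360,::-1],(400,425))
cv2.imwrite('pics/c5.png',np.hstack([s,t]))
E
```

```text
(no output)
```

View pics/c5.png

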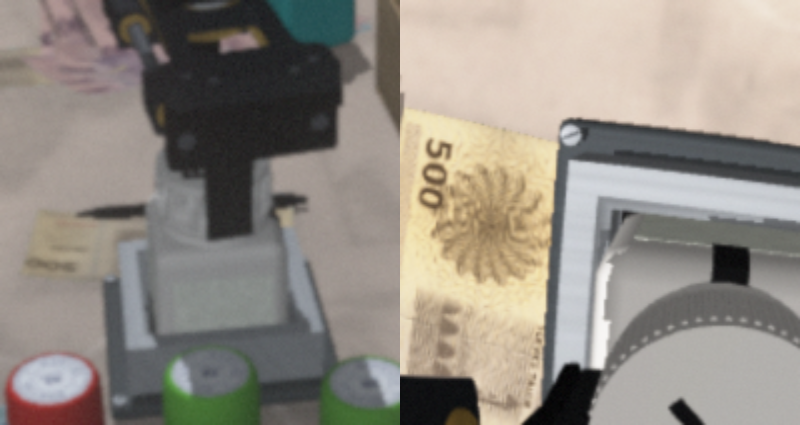

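The jar is seated: floor contact came at the expected height, and the pocket shows evenly round it. Now unscrewing, counter-clockwise (negative twist).

Request:
play_rows(
  steps=[-1,0,0,-0.03,-0.3,-1,0,0,0,-0.8,-1,0,0,0,-0.8,-1,0,0,0,-0.8,-1,0,0,0,-0.8,-1,0,0,0,-0.8,-1,0,0,0,-0.8,-1,0,0,0,-0.8,-1,0,0,0,-0.8,-1,0,0,0,-0.8],
  grip_force=60,
)

```text
time: 12.5
position: [0.5286, -0.1314, 0.0864]
tool_rot: [0.894, 0.448, 0.001, 0.0]
ft_force: [-0.9, 2.2, 8.1]
grip_width: 0.055
grip_force: 60.0
```

```bash
python3 - <<'E'
from h import *
o=robot.get_obs();print(o['time'],o['position'],o['tool_rot'],o['q'],o['ft_force'],o['moment'])
E
```

```text
12.5 [ 0.52862406 -0.13143452  0.08641788] [8.93796434e-01 4.48471237e-01 1.17656906e-03 3.16108883e-04] [-0.44975318  0.6205861   1.75125087  0.00212955  0.76782053  0.1894034 ] [-0.89117854  2.24851563  8.05357088] [ 0.35156772 -0.03807314 -0.57698229]
```

Request:
play_rows(
  steps=[-1,0,0,-0.01,-0.8,-1,0,0,-0.01,-0.8,-1,0,0,-0.01,-0.8,-1,0,0,-0.01,-0.8,-1,0,0,-0.01,-0.8,-1,0,0,-0.01,-0.8,-1,0,0,0,-0.8,-1,0,0,0,-0.8,-1,0,0,0,-0.8,-1,0,0,0,-0.8],
)

```text
time: 13.5
position: [0.5287, -0.1313, 0.0879]
tool_rot: [0.648, 0.762, 0.001, 0.001]
ft_force: [-0.1, 3.2, 4.5]
grip_width: 0.0551
grip_force: 60.0
```

```bash
python3 - <<'E'
from h import *
o=robot.get_obs();r=o['tool_rot'];print(o['time'],o['position'],2*np.arctan2(r[1],r[0]),o['q'][5],o['ft_force'],o['moment'])
E
```

```text
13.5 [ 0.52870251 -0.13126626  0.08792896] 1.7326165801733102 -0.612197283834377 [-0.09040463  3.24245873  4.52787748] [ 0.47195785 -0.14421332 -0.06871218]
```

Request:
play_rows(
  steps=[-1,0,0,0,-0.8,-1,0,0,0,-0.8,-1,0,0,0,-0.8,-1,0,0,0,-0.8,-1,0,0,0,-0.8,-1,0,0,0,-0.8,-1,0,0,0,-0.8,-1,0,0,0,-0.8,-1,0,0,0,-0.8,-1,0,0,0,-0.3],
)

```text
time: 14.5
position: [0.5286, -0.1309, 0.088]
tool_rot: [0.324, 0.946, 0.001, 0.001]
ft_force: [0.3, 3.3, 3.9]
grip_width: 0.0554
grip_force: 60.0
```

```bash
python3 - <<'E'
from h import *
o=robot.get_obs();r=o['tool_rot'];print(o['time'],o['position'],2*np.arctan2(r[1],r[0]),o['q'][5],o['ft_force'],o['moment'])
snap('wrist','w6');snap('side','s6');snap('top','t6')
f=lambda i:cv2.resize(i,(400,400),interpolation=cv2.INTER_CUBIC)
cv2.imwrite('pics/c6.png',np.hstack([f(load('w6')['image'][130:370,200:440,::-1]),f(load('s6')['image'][270:370,250:350,::-1])]))
E
```

```text
14.5 [ 0.52857046 -0.13087617  0.08796384] 2.4811097306964047 -1.3609089790338833 [0.29599536 3.30125336 3.9363315 ] [ 0.73571272 -0.15142212 -0.12321129]
```

View pics/c6.png

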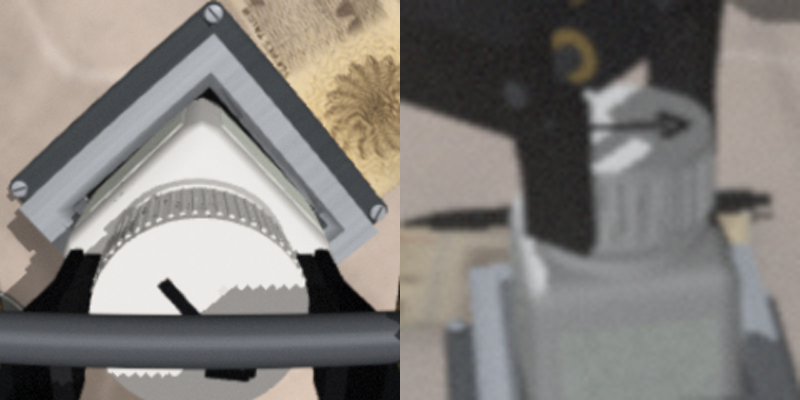

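The cap has not slipped in the fingers, and in the side view the arrow now points nearly along +x. Computing its angle from tail (592,127) to tip (690,123).

```bash
python3 - <<'E'
from h import *
S=lambda x,y:(250+(x-400)/4-.4,270+y/4-.4)
a,b=[atz('s6',S(*p),.1105) for p in((592,127),(690,123))];print(a,b,np.arctan2(b[1]-a[1],b[0]-a[0]))
# arrow relative to tool: w2-like (orig arrow -2.15 w/ psi .37, then psi turned)
print(-2.15-.37+2.481)
E
```

```text
[ 0.51903637 -0.12899096  0.1105    ] [ 0.54915907 -0.12990917  0.1105    ] -0.030472841796876215
-0.039000000000000146
```

Request:
play_rows(
  steps=[-1,0,0,0,-0.4,-1,0,0,0,-0.4,-1,0,0,0,-0.4,-1,0,0,0,0,-1,0,0,-0.05,0,-1,0,0,-0.05,0,-1,0,0,-0.05,0,-1,0,0,0,0,-1,0,0,0,0,-1,0,0,0,0],
)

```text
time: 15.65
position: [0.5279, -0.1314, 0.0917]
tool_rot: [0.268, 0.964, 0.0, 0.0]
ft_force: [0.4, 2.2, -0.6]
grip_width: 0.0555
grip_force: 60.0
```

```bash
python3 - <<'E'
from h import *
o=robot.get_obs();r=o['tool_rot'];print(o['time'],o['position'],2*np.arctan2(r[1],r[0]),o['ft_force'],o['moment'])
E
```

```text
15.65 [ 0.52788321 -0.13141782  0.09170809] 2.5997521993982016 [ 0.36360124  2.21016693 -0.58019224] [ 0.3329324  -0.25837996  0.01189992]
```

Request:
play_rows(
  steps=[-1,0,0,-0.08,0,-1,0,0,-0.1,0,-1,0,0,-0.1,0,-1,0,0,-0.1,0,-1,0,0,-0.1,0,-1,0,0,-0.1,0,-1,0,0,-0.1,0,-1,0,0,-0.1,0,-1,0,0,0,0,-1,0,0,0,0],
)

```text
time: 16.65
position: [0.5278, -0.1314, 0.1152]
tool_rot: [0.268, 0.964, -0.0, 0.0]
ft_force: [0.5, 0.1, 0.6]
grip_width: 0.055
grip_force: 60.0
```

Request:
play_rows(
  steps=[-1,0,0,-0.1,0,-1,0,0,-0.1,0,-1,0,0,-0.1,0,-1,0,0,-0.07,0,-1,0,0,0,0,-1,0,0,0,0,-1,0,0,0,0,-1,0,0,0,0,-1,0,0,0,0,-1,0,0,0,0],
)

```text
time: 17.65
position: [0.5278, -0.1314, 0.1262]
tool_rot: [0.268, 0.964, 0.0, -0.0]
ft_force: [0.2, -0.0, -0.9]
grip_width: 0.0554
grip_force: 60.0
```

```bash
python3 - <<'E'
from h import *
o=robot.get_obs();print(o['time'],o['position'],o['tool_rot'],o['ft_force'],o['grip_force'],o['grip_width'])
snap('side','s7')
f=lambda n:cv2.resize(load(n)['image'][240:410,230:360,::-1],(390,510),interpolation=cv2.INTER_CUBIC)
cv2.imwrite('pics/c7.png',np.hstack([f('s6'),f('s7')]))
E
```

```text
17.65 [ 0.52778635 -0.13140256  0.12616557] [ 2.67609534e-01  9.63527441e-01  2.67377316e-05 -8.36609699e-05] [ 0.24728748 -0.04652204 -0.92591794] 59.99949274555547 0.0554007272518953
```

View pics/c7.png

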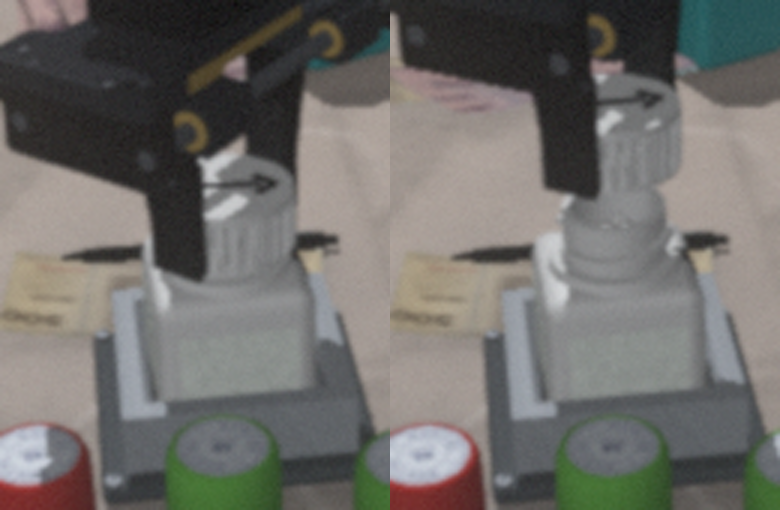

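The cap is off and level above the open neck, the jar is still seated, and the lower edge is about 20 mm above the mouth. Handing in.

```bash
python3 -c "
from rig import robot
print(robot.hand_in())"
```

```text
the job is handed in; nothing more can be done
None
```

The job is handed in, but the hand-in gave no verdict: the jar is seated in the holder, with the cap unscrewed and held level about 20 mm above the open mouth; I viewed 11 pictures, one over the limit of 10.

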